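# Line up the canister set by height

### The arm

A 6-joint arm with a two-finger parallel gripper is mounted at the origin on a cart in front of the work surface, level with it; the furniture and walls round the work are solid. World frame = base frame: x ahead of the robot, y to its left, z up, the work surface at z = 0. Lengths are in m, angles in rad, forces in N, time in s.
With the tool pointing down it reaches from about 0.25 to 0.775 m from the base axis. Payload 8.9 kg.
Tool frame: the origin (TCP) lies at the very end of the fingers, on their centre line; the grasp point (between the pads) lies 19 mm behind it; y points along the fingers, x is the direction in which the jaws open and shut, and the axes are right-handed (so a half turn about y gives the same grasp; the last joint's range is limited). The gripper opens to 85 mm and grips with 20 to 120 N. Pads are 22 mm wide; open, the fingers measure 114 mm over their backs; the gripper's body (76 mm by 85 mm) begins 54 mm behind the grasp point. The pads swing forward as they close: fully open they stand 13 mm farther back than shut.
Start: joints at [1.04, 0.291, -0.153, 1.127, 0, 1.431], TCP at [0.2, 0.485, 0.231] pointing down, gripper open.
Joint ranges: [-2.52, 2.52], [-0.91, 1.74], [-1.3, 1.37], [-1.96, 2.02], [-1.52, 1.47], [-3.14, 3.14]. Speed limits (rad/s): [2.22, 2.22, 2.79, 3.14, 3.14, 3.14].

### API

Orientations are given as [roll, pitch, yaw] about the fixed x, y, z axes, in that order (R = Rz(yaw) Ry(pitch) Rx(roll)).
In Python, from plant import sense, capture, camera_model, r gives the robot as it stands.
- The arm moves only by the tool play_rows, never from a script. Its argument "targets" is a list of rows, each a list of 7 numbers: the closure in counts, from 0 (fully open) to 255 (shut), then the shift along the tool's x, y, z in mm, then the turn, a rotation vector about the tool's x, y, z in rad. A call has 1 to 5 rows; each row is the pose to reach, as a shift and turn from the pose commanded when the call began, along the tool's axes at that moment; what a row does not reach only later rows make up. A row lasts 1/12 s, in which the tool goes at most 41.7 mm and 7.16 degrees, less where a joint would pass 70% of its speed; a pose out of reach is approached as far as the arm can. A call with a gripper value outside its range is refused whole. The fingers move at their own pace and stop on an object; "newtons" is the grip in N (left out, the last holds). Time passes only in rows, so rows that repeat a pose let the fingers close. It gives the time, the measured TCP pose, the force and the opening at its end, in the units of the state.
- sense(): the state, without advancing time (a new reading comes with each control period).
- capture(name): name is "side" or "top" or "wrist"; returns the picture (384x512x3 uint8, red, green, blue); there is no depth.
- camera_model(name): a dict with "fx", "fy", "cx", "cy" (pixels), "position" and "rotation" of the camera in the world; the wrist camera has in their place "mount" (4x4, takes a point from camera to tool coordinates, whose origin is the TCP and whose axes are the tool frame's). Camera axes: x right, y down, z forward; pixel columns grow to the right and rows downward; lengths in m; the calibration is good to about 2 mm. A picture is of the moment at which its call begins: read the wrist's pose just before it. camera_model takes no time and is no camera call.
- r.hand_in(): hands the job in, once; it reports no verdict.
The state is a dict: "clock": time; "joint_pos": joint angles; "joint_vel": joint speeds; "joint_efforts": joint torques, N m; "ee_pos": TCP position; "tool_rot": TCP orientation; "ft_force": force on the tool from outside, world axes, zero at the start; "moment": the same for the moment, N m; "opening": finger opening in m.
Only numpy, scipy, OpenCV 4.12 (cv2) and the standard library are available. Lean on these libraries where they do the work, as an engineer would, in place of code of your own. Each camera call takes 0.05 s, during which the arm holds its last target.

### The job

Line the four lidded canisters up by height along the row of cork coasters on the board: the tallest on the coaster next to the red tin that stands at one end of the board, then stepping down to the shortest on the coaster farthest from the tin. Stand each canister upright in the middle of its coaster, and do not tip any of them over on the way.

Things in the scene. Friction and masses are not known exactly. Their poses are not given: they have to be found in the camera images.
- can_white_centre (a point): The cream-white canister: a straight closed cylinder 50 mm across and 44 mm high with a flat round lid of the same colour (fixed, part of that height), loose, 0.11 to 0.21 kg, standing upright on the worktop. The point is at its centre, half-way up (22 mm above its underside); z points up along it. It can be gripped anywhere on its side.
- can_yellow_centre (a point): The mustard-yellow canister: a straight closed cylinder 50 mm across and 64 mm high with a flat round lid of the same colour (fixed, part of that height), loose, 0.11 to 0.21 kg, standing upright on the worktop. The point is at its centre, half-way up (32 mm above its underside); z points up along it. It can be gripped anywhere on its side.
- can_green_centre (a point): The sage-green canister: a straight closed cylinder 50 mm across and 84 mm high with a flat round lid of the same colour (fixed, part of that height), loose, 0.11 to 0.21 kg, standing upright on the worktop. The point is at its centre, half-way up (42 mm above its underside); z points up along it. It can be gripped anywhere on its side.
- can_blue_centre (a point): The blue canister: a straight closed cylinder 50 mm across and 104 mm high with a flat round lid of the same colour (fixed, part of that height), loose, 0.11 to 0.21 kg, standing upright on the worktop. The point is at its centre, half-way up (52 mm above its underside); z points up along it. It can be gripped anywhere on its side.
- coaster_1: Round cork coaster with a thin dark ring, 76 mm across and 4 mm thick, fixed, at the board's left end seen from the robot. Origin at the centre of its underside; its top, on which a canister stands, is 4 mm above the origin and 22 mm above the worktop. The four coasters lie in a row, about 100 mm apart, on a fixed wooden board 440 x 120 mm and 18 mm thick, with an 11 mm high rail along the board's far edge.
- coaster_2: Round cork coaster with a thin dark ring, 76 mm across and 4 mm thick, fixed, second from the left. Origin at the centre of its underside; its top, on which a canister stands, is 4 mm above the origin and 22 mm above the worktop. The four coasters lie in a row, about 100 mm apart, on a fixed wooden board 440 x 120 mm and 18 mm thick, with an 11 mm high rail along the board's far edge.
- coaster_3: Round cork coaster with a thin dark ring, 76 mm across and 4 mm thick, fixed, third from the left. Origin at the centre of its underside; its top, on which a canister stands, is 4 mm above the origin and 22 mm above the worktop. The four coasters lie in a row, about 100 mm apart, on a fixed wooden board 440 x 120 mm and 18 mm thick, with an 11 mm high rail along the board's far edge.
- coaster_4: Round cork coaster with a thin dark ring, 76 mm across and 4 mm thick, fixed, at the board's right end. Origin at the centre of its underside; its top, on which a canister stands, is 4 mm above the origin and 22 mm above the worktop. The four coasters lie in a row, about 100 mm apart, on a fixed wooden board 440 x 120 mm and 18 mm thick, with an 11 mm high rail along the board's far edge.
- red_tin: Red round tin, 102 mm across and 150 mm high with its lid knob, fixed; it stands on the worktop just beyond one end of the board, left or right (not the other red container, far back on the right; a blue-and-white mug, 92 mm high, stands beyond the other end). Origin at the centre of its underside, about 0.13 m from the centre of the nearest coaster.

How it is judged:
At the end, for the whole second after the job is handed in: Blue (tallest), green, yellow and white (shortest) canisters stand, in that order going away from the red tin, each on its own coaster: centre within 14 mm of the coaster's centre horizontally, resting on it (height within 5 mm), within 0.1 rad of upright, still (angle between each of can_blue_centre, can_green_centre, can_yellow_centre, can_white_centre's own z axis and vertical below 0.1 rad and linear speed of each of can_blue, can_green, can_yellow, can_white below 0.02 m/s and ((horizontal distance between red_tin and coaster_1 below 0.2 m and horizontal distance between can_blue_centre and coaster_1 below 0.014 m and height (world z) of can_blue_centre between 0.069 and 0.079 m and horizontal distance between can_green_centre and coaster_2 below 0.014 m and height (world z) of can_green_centre between 0.059 and 0.069 m and horizontal distance between can_yellow_centre and coaster_3 below 0.014 m and height (world z) of can_yellow_centre between 0.049 and 0.059 m and horizontal distance between can_white_centre and coaster_4 below 0.014 m and height (world z) of can_white_centre between 0.039 and 0.049 m) or (horizontal distance between red_tin and coaster_4 below 0.2 m and horizontal distance between can_blue_centre and coaster_4 below 0.014 m and height (world z) of can_blue_centre between 0.069 and 0.079 m and horizontal distance between can_green_centre and coaster_3 below 0.014 m and height (world z) of can_green_centre between 0.059 and 0.069 m and horizontal distance between can_yellow_centre and coaster_2 below 0.014 m and height (world z) of can_yellow_centre between 0.049 and 0.059 m and horizontal distance between can_white_centre and coaster_1 below 0.014 m and height (world z) of can_white_centre between 0.039 and 0.049 m))); the robot touches nothing.
It fails at once if a canister is tipped over (angle between any of can_white_centre, can_yellow_centre, can_green_centre, can_blue_centre's own z axis and vertical above 0.7 rad).
It also fails if it takes over 120 s, if anything falls off the work surface, if the arm or the gripper's body presses on something with over 40 N, if the wrist force passes 120 N, or if a joint passes its speed limit or range.

## Working session

There is one attempt and no reset: what is moved stays moved. The work goes in short steps, Python scripts to look and compute and a tool call to move; the robot and the scene stay as the last step left them, time stands still between calls to the robot, and variables do not carry over. Pictures are saved under pics/ and viewed, and the job is handed in when it is done.

Besides the shell and the picture viewer there is one more tool, called after "Call:" in YAML: its name, and indented under it one key for each argument. play_rows: Moves the arm, as the interface text tells. Its arguments: {"type":"object","properties":{"targets":{"type":"array","items":{"type":"array","items":{"type":"number"}}},"newtons":{"type":"number"}},"required":["targets"]}

```bash
ls; mkdir -p pics; python3 - <<'E'
from plant import sense,capture,camera_model,r
import cv2
s=sense();print(s)
for n in("side","top","wrist"):
    cv2.imwrite(f"pics/{n}0.png",capture(n)[:,:,::-1]);print(n,camera_model(n))
E
```

```text
pics
{'clock': 0.0, 'joint_pos': array([ 1.03967321e+00,  2.91290038e-01, -1.54132953e-01,  1.12673235e+00,
        3.50727178e-06,  1.43148323e+00]), 'joint_vel': array([ 1.25176200e-03, -4.13523355e-05, -3.94706752e-06,  1.12297426e-03,
        1.56461439e-03,  7.61969772e-04]), 'joint_efforts': array([-2.33363808e-04, -5.37141860e+01,  3.31373262e+01,  1.59247097e-02,
       -2.28439603e-04, -2.45375969e-05]), 'ee_pos': array([0.20024531, 0.48481621, 0.23072479]), 'tool_rot': array([-1.57060414e+00,  1.34536510e-03,  1.17898643e+00]), 'ft_force': array([-0.38833995,  0.36982985, -0.0545375 ]), 'moment': array([ 0.01841776, -0.02985858, -0.00696566]), 'opening': 0.08529351716929486}
side {'fx': 483.1199137729488, 'fy': 483.1199137729488, 'cx': 256.040976911598, 'cy': 200.13756043785148, 'position': array([1.30260302, 0.03297145, 1.25233485]), 'rotation': array([-2.56045048e+00,  4.28948531e-04,  1.52916273e+00])}
top {'fx': 463.1691443897685, 'fy': 463.1691443897685, 'cx': 256.21440872486403, 'cy': 195.64066228949773, 'position': array([0.31234122, 0.03273539, 1.34613669]), 'rotation': array([-2.98197326,  0.01731705, -1.5423081 ])}
wrist {'fx': 326.71178013235885, 'fy': 326.71178013235885, 'cx': 259.95578958566773, 'cy': 194.3257154636866, 'mount': array([[ 9.99999990e-01, -1.30803364e-04,  4.95793086e-05,
         5.81610325e-04],
       [-8.58397519e-05, -2.93960108e-01,  9.55817685e-01,
        -1.43687568e-01],
       [-1.10449829e-04, -9.55817680e-01, -2.93960117e-01,
         7.62183375e-02],
       [ 0.00000000e+00,  0.00000000e+00,  0.00000000e+00,
         1.00000000e+00]])}
```

View pics/top0.png

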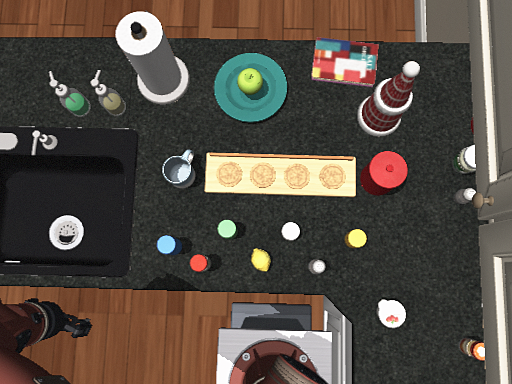

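View pics/side0.png

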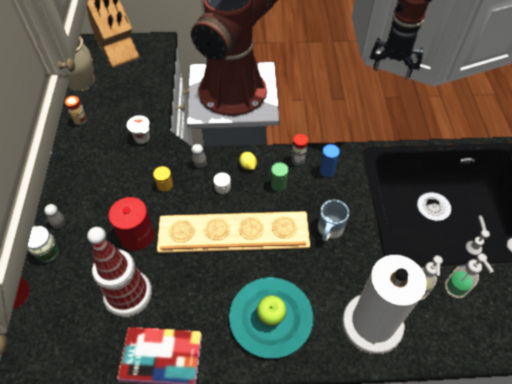

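View pics/wrist0.png

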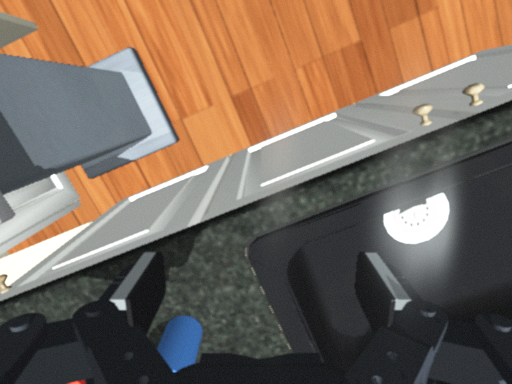

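The top view shows the mug at (180,170) on the left and the red tin at (388,172) on the right. The coasters are at columns ~230, 263, 297 and 331, row 175. The cans are blue (168,244), green (227,229), white (290,231) and yellow (357,239). The small obstacles are a red spice jar (199,263), a lemon and a shaker. With the tin on the right, blue goes to coaster_4, green to 3, yellow to 2 and white to 1.

```bash
cat > h.py <<'E'
import numpy as np, cv2
from scipy.spatial.transform import Rotation as R
from plant import sense,capture,camera_model,r
def rot(e): return R.from_euler('xyz',e).as_matrix()
def ray(cam,u,v):
    c=camera_model(cam); d=rot(c['rotation'])@np.array([(u-c['cx'])/c['fx'],(v-c['cy'])/c['fy'],1]); return c['position'],d
def onplane(cam,u,v,z):
    p,d=ray(cam,u,v); return p+d*(z-p[2])/d[2]
def hull_ell(m):
    cs,_=cv2.findContours(m,cv2.RETR_EXTERNAL,cv2.CHAIN_APPROX_NONE); return cs
# lid colours: hue range, sat min, val min
HS={'blue':((95,115),120,60),'green':((55,80),60,80),'yellow':((20,28),130,80)}
def lidmask(img,name):
    hsv=cv2.cvtColor(img,cv2.COLOR_RGB2HSV)
    if name=='white': return cv2.inRange(hsv,(0,0,150),(179,70,255))
    (a,b),s,v=HS[name]; return cv2.inRange(hsv,(a,s,v),(b,255,255))
E
python3 - <<'E'
from h import *
t=cv2.imread('pics/top0.png');s=cv2.imread('pics/side0.png')
def crop(im,x0,y0,x1,y1,k,f): cv2.imwrite(f,cv2.resize(im[y0:y1,x0:x1],None,fx=k,fy=k,interpolation=cv2.INTER_CUBIC))
crop(t,140,140,420,290,2.8,'pics/topc.png');crop(s,90,120,370,260,2.8,'pics/sidec.png')
for n,(u,v) in dict(blue=(168,244),green=(227,229),white=(290,231),yellow=(357,239)).items():
    print(n,cv2.cvtColor(t,cv2.COLOR_BGR2HSV)[v-1:v+2,u-2:u+3].reshape(-1,3)[::4].tolist())
E
```

```text
blue [[100, 102, 251], [100, 102, 251], [100, 101, 251], [100, 99, 252]]
green [[62, 53, 246], [62, 52, 245], [62, 52, 245], [63, 53, 246]]
white [[0, 1, 253], [150, 1, 253], [0, 0, 253], [150, 1, 253]]
yellow [[30, 116, 253], [29, 117, 253], [29, 116, 253], [30, 117, 253]]
```

View pics/topc.png

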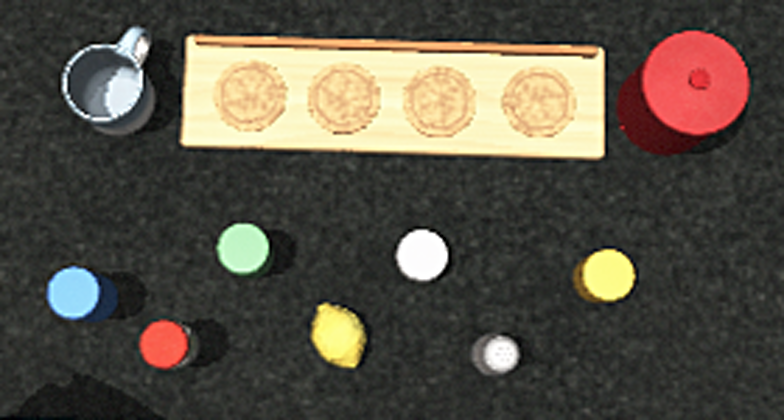

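View pics/sidec.png

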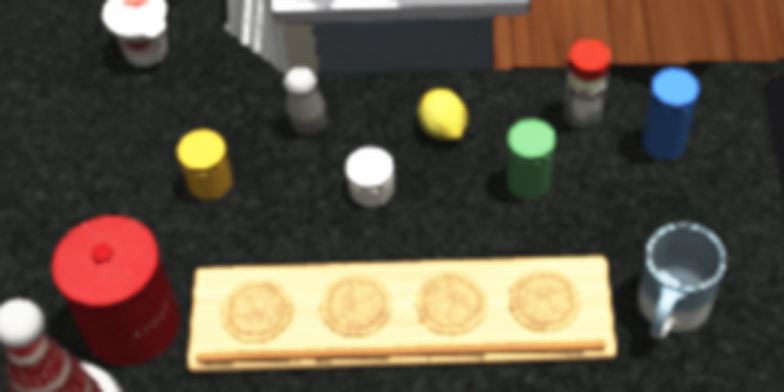

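```bash
cat >> h.py <<'E'
H={'blue':.104,'green':.084,'yellow':.064,'white':.044}
def comp(m,u,v,rad=25):
    n,l,st,ce=cv2.connectedComponentsWithStats(m); 
    best=[i for i in range(1,n) if st[i,4]>40]
    i=min(best,key=lambda i:np.hypot(*(ce[i]-[u,v]))); return ce[i],st[i],(l==i)
def lidm(img,name):
    hsv=cv2.cvtColor(img,cv2.COLOR_RGB2HSV)
    if name=='white': return cv2.inRange(hsv,(0,0,190),(179,30,255))
    h={'blue':(92,112),'green':(52,75),'yellow':(24,35)}[name]
    return cv2.inRange(hsv,(h[0],40,190),(h[1],255,255))
E
python3 - <<'E'
from h import *
t=cv2.imread('pics/top0.png')[:,:,::-1].copy();s=cv2.imread('pics/side0.png')[:,:,::-1].copy()
T=dict(blue=(168,244),green=(227,229),white=(290,231),yellow=(357,239))
S=dict(blue=(331,151),green=(280,169),white=(222,180),yellow=(162,173))
for n in T:
    for im,c,P in((t,'top',T),(s,'side',S)):
        ce,st,_=comp(lidm(im,n),*P[n]); f=camera_model(c)
        print(n,c,ce.round(1),st,onplane(c,*ce,H[n]).round(4))
hsv=cv2.cvtColor(t,cv2.COLOR_RGB2HSV)
print([hsv[175,u].tolist() for u in (210,222,226,230,236,246,262,280,297)])
hs2=cv2.cvtColor(s,cv2.COLOR_RGB2HSV)
print([hs2[231,u].tolist() for u in (163,175,181,190,199,217)])
for u,v in((230,175),(263,175),(297,176),(331,177)): print('coaster',onplane('top',u,v,.022).round(4))
print('tin',onplane('top',388,170,.14))
E
```

```text
blue top [165.7 244.1] [157 235  18  19 258] [0.3739 0.2989 0.104 ]
blue side [330.8 150.7] [323 145  16  13 165] [0.3783 0.299  0.104 ]
green top [226.5 227.9] [218 220  18  17 234] [0.4235 0.1389 0.084 ]
green side [279.4 169. ] [272 163  16  13 159] [0.4263 0.1397 0.084 ]
white top [290.5 230.6] [282 222  18  18 250] [ 0.4244 -0.0378  0.044 ]
white side [221.6 179.2] [214 173  16  14 182] [ 0.4283 -0.0373  0.044 ]
yellow top [356.8 237.6] [348 229  19  18 254] [ 0.4083 -0.2195  0.064 ]
yellow side [161.4 172.9] [154 167  16  13 176] [ 0.4113 -0.2198  0.064 ]
[[26, 56, 253], [20, 98, 248], [18, 101, 246], [15, 112, 229], [16, 111, 235], [29, 38, 253], [17, 104, 241], [29, 44, 253], [17, 107, 239]]
[[27, 53, 254], [23, 98, 251], [19, 112, 245], [19, 114, 244], [26, 64, 254], [22, 98, 251]]
coaster [0.5839 0.14   0.022 ]
coaster [0.5863 0.0437 0.022 ]
coaster [ 0.5858 -0.0553  0.022 ]
coaster [ 0.5853 -0.154   0.022 ]
tin [ 0.58359498 -0.2878534   0.14      ]
```

```bash
python3 - <<'E'
from h import *
t=cv2.imread('pics/top0.png')[:,:,::-1].copy();s=cv2.imread('pics/side0.png')[:,:,::-1].copy()
for im,c,pts in((t,'top',[(230,175),(263,175),(297,176),(331,177)]),(s,'side',[(284,228),(251,229),(217,230),(182,231)])):
    hsv=cv2.cvtColor(im,cv2.COLOR_RGB2HSV)
    m=cv2.inRange(hsv,(8,75,100),(25,190,255))
    m=cv2.morphologyEx(m,cv2.MORPH_OPEN,np.ones((3,3),np.uint8)); m=cv2.morphologyEx(m,cv2.MORPH_CLOSE,np.ones((5,5),np.uint8))
    P=[]
    for p in pts:
        ce,st,mk=comp(m,*p); x0,y0,w,h,a=st
        c2=(x0+(w-1)/2,y0+(h-1)/2)
        P.append(onplane(c,*ce,.022)); print(c,ce.round(1),st,P[-1].round(4),onplane(c,*c2,.022).round(4))
    P=np.array(P); print(np.linalg.norm(np.diff(P,axis=0),axis=1))
E
```

```text
top [228.9 173.7] [216 161  26  26 528] [0.5878 0.1433 0.022 ] [0.5882 0.1446 0.022 ]
top [262.5 174.7] [250 162  26  26 534] [0.5872 0.0451 0.022 ] [0.5877 0.0452 0.022 ]
top [296.5 176. ] [284 163  26  26 541] [ 0.5858 -0.0539  0.022 ] [ 0.5872 -0.0539  0.022 ]
top [332.1 176. ] [319 164  27  25 536] [ 0.5882 -0.1571  0.022 ] [ 0.5883 -0.1569  0.022 ]
[0.09823645 0.09900829 0.10328367]
side [232.4 235.5] [ 157  213  153   40 3323] [ 0.6151 -0.0078  0.022 ] [ 0.6053 -0.0058  0.022 ]
side [232.4 235.5] [ 157  213  153   40 3323] [ 0.6151 -0.0078  0.022 ] [ 0.6053 -0.0058  0.022 ]
side [232.4 235.5] [ 157  213  153   40 3323] [ 0.6151 -0.0078  0.022 ] [ 0.6053 -0.0058  0.022 ]
side [232.4 235.5] [ 157  213  153   40 3323] [ 0.6151 -0.0078  0.022 ] [ 0.6053 -0.0058  0.022 ]
[0. 0. 0.]
```

Call:
play_rows:
  targets:
    - [0,-11,0,-23,0,0.12,0]
    - [0,-22,0,-47,0,0.24,0]
    - [0,-33,0,-70,0,0.36,0]
    - [0,-44,0,-94,0,0.48,0]
    - [0,-53,0,-117,0,0.59,0]
  newtons: 40

```text
clock: 0.57
ee_pos: [0.2888, 0.3903, 0.2311]
tool_rot: [-1.571, 0.001, 0.583]
ft_force: [1.5, 1.2, -0.3]
opening: 0.0852
```

```bash
cat >> h.py <<'E'
CAN={'blue':(.376,.299),'green':(.425,.139),'yellow':(.410,-.220),'white':(.426,-.0375)}
CO={1:(.588,.143),2:(.587,.045),3:(.586,-.054),4:(.588,-.157)}
def go(x,y,z,yaw=0.):
    s=sense(); A=rot(s['tool_rot']); B=rot([-np.pi/2,0,yaw])
    d=A.T@(np.array([x,y,z])-s['ee_pos']); w=R.from_matrix(A.T@B).as_rotvec()
    print('t',round(s['clock'],2),'pos',s['ee_pos'].round(4),'rpy',s['tool_rot'].round(3),'F',s['ft_force'].round(1),'op',round(s['opening'],4),'j6',s['joint_pos'].round(2)[[0,5]])
    print('SHIFT mm',(d*1e3).round(1),'TURN',w.round(4))
E
python3 -c "
from h import *
go(.376,.299,.20)"
```

```text
t 0.57 pos [0.2888 0.3903 0.2311] rpy [-1.571e+00  1.000e-03  5.830e-01] F [ 1.5  1.2 -0.3] op 0.0852 j6 [0.78 1.77]
SHIFT mm [  22.5   31.2 -124.2] TURN [ 4.000e-04  5.832e-01 -5.000e-04]
```

Call:
play_rows:
  targets:
    - [0,5,0,-25,0,0.12,0]
    - [0,9,0,-50,0,0.24,0]
    - [0,13,0,-75,0,0.36,0]
    - [0,18,0,-100,0,0.48,0]
    - [0,22.5,0,-124,0,0.583,0]

```text
clock: 0.98
ee_pos: [0.3766, 0.2998, 0.2312]
tool_rot: [-1.571, 0.0, -0.0]
ft_force: [-0.1, 0.2, 0.1]
opening: 0.0854
```

```bash
python3 -c "
from h import *
go(.376,.299,.052)
cv2.imwrite('pics/w1.png',capture('wrist')[:,:,::-1])"
```

```text
t 0.98 pos [0.3766 0.2998 0.2312] rpy [-1.571  0.    -0.   ] F [-0.1  0.2  0.1] op 0.0854 j6 [0.52 2.09]
SHIFT mm [ -0.6 179.2  -0.8] TURN [ 0.0002 -0.0002 -0.0002]
```

View pics/w1.png

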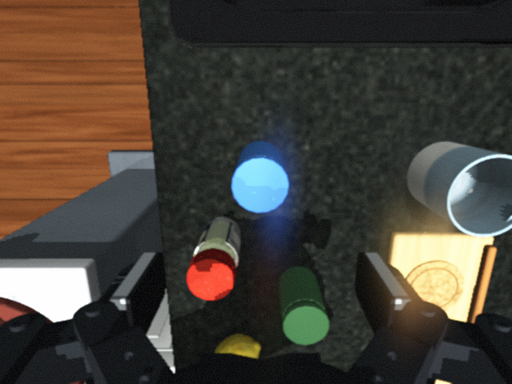

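```bash
cat >> h.py <<'E'
def wplane(u,v,z,s=None):
    s=s or sense(); c=camera_model('wrist'); A=rot(s['tool_rot']); M=c['mount']
    p=s['ee_pos']+A@M[:3,3]; d=A@M[:3,:3]@np.array([(u-c['cx'])/c['fx'],(v-c['cy'])/c['fy'],1]); return p+d*(z-p[2])/d[2]
E
python3 -c "
from h import *
im=cv2.imread('pics/w1.png')[:,:,::-1].copy()
for n,p,z in(('blue',(260,185),.104),('green',(305,322),.084)):
    hsv=cv2.cvtColor(im,cv2.COLOR_RGB2HSV); print(hsv[p[1],p[0]])
    print(n,wplane(*p,z).round(4))
ce,st,_=comp(lidm(im,'blue'),260,185);print(ce,st,wplane(*ce,.104), wplane(st[0]+st[2]/2,st[1]+st[3]/2,.104))
print('c1',wplane(435,290,.022))
"
```

```text
[ 98 119 254]
blue [0.3786 0.2985 0.104 ]
[ 63  98 151]
green [0.4249 0.1419 0.084 ]
[259.72908367 184.56693227] [ 231  157   58   56 2510] [0.37840632 0.29893672 0.104     ] [0.37863568 0.29854832 0.104     ]
c1 [0.59491862 0.13818463 0.022     ]
```

Call:
play_rows:
  targets:
    - [0,0,40,-0.8,0,0,0]
    - [0,0,80,-0.8,0,0,0]
    - [0,0,120,-0.8,0,0,0]
    - [0,0,155,-0.8,0,0,0]
    - [0,0,179,-0.8,0,0,0]

```text
clock: 1.45
ee_pos: [0.3743, 0.2991, 0.0493]
tool_rot: [-1.572, 0.003, 0.006]
ft_force: [-0.1, -0.0, 0.0]
opening: 0.0857
```

Call:
play_rows:
  targets:
    - [60,0,0,0,0,0,0]
    - [120,0,0,0,0,0,0]
    - [200,0,0,0,0,0,0]
    - [255,0,0,0,0,0,0]
    - [255,0,0,0,0,0,0]
  newtons: 40

```text
clock: 1.87
ee_pos: [0.3771, 0.3009, 0.0539]
tool_rot: [-1.569, -0.003, 0.006]
ft_force: [-1.0, -0.1, 5.2]
opening: 0.0493
```

Call:
play_rows:
  targets:
    - [255,0,0,0,0,0,0]
    - [255,0,0,0,0,0,0]
    - [255,0,0,0,0,0,0]
    - [255,0,0,0,0,0,0]

```text
clock: 2.2
ee_pos: [0.3771, 0.3009, 0.0539]
tool_rot: [-1.569, -0.003, 0.006]
ft_force: [-1.5, 0.7, 8.7]
opening: 0.049
```

Call:
play_rows:
  targets:
    - [255,0,-15,0,0,0,0]
    - [255,0,-45,0,0,0,0]
    - [255,0,-80,0,0,0,0]
    - [255,0,-115,0,0,0,0]
    - [255,0,-130,0,0,0,0]

```text
clock: 2.62
ee_pos: [0.3776, 0.3011, 0.1872]
tool_rot: [-1.568, -0.005, 0.006]
ft_force: [1.8, 0.3, -1.3]
opening: 0.0487
```

```bash
python3 -c "
from h import *
go(.588,-.155,.180)
cv2.imwrite('pics/w2.png',capture('wrist')[:,:,::-1])"
```

```text
t 2.62 pos [0.3776 0.3011 0.1872] rpy [-1.568 -0.005  0.006] F [ 1.8  0.3 -1.3] op 0.0487 j6 [0.52 2.09]
SHIFT mm [ 207.6    6.9 -457.4] TURN [-0.003   0.0061  0.0053]
```

View pics/w2.png

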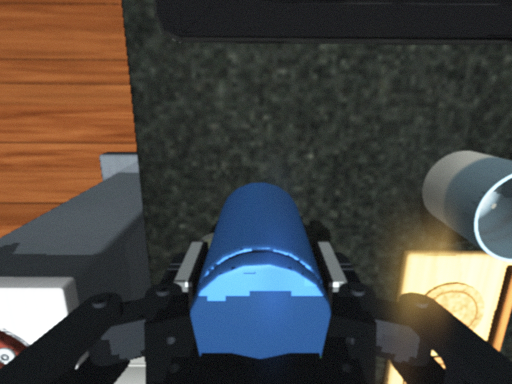

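Call:
play_rows:
  targets:
    - [255,10,0,-20,0,0,0]
    - [255,26,0,-55,0,0,0]
    - [255,43,0,-92,0,0,0]
    - [255,60,0,-130,0,0,0]
    - [255,77,0,-168,0,0,0]

```text
clock: 3.08
ee_pos: [0.4544, 0.131, 0.1826]
tool_rot: [-1.571, -0.001, 0.007]
ft_force: [1.8, 0.1, -2.5]
opening: 0.0486
```

Call:
play_rows:
  targets:
    - [255,17,0,-38,0,0,0]
    - [255,34,0,-75,0,0,0]
    - [255,51,0,-113,0,0,0]
    - [255,68,0,-150,0,0,0]
    - [255,84,0,-185,0,0,0]

```text
clock: 3.5
ee_pos: [0.5396, -0.0543, 0.1826]
tool_rot: [-1.571, -0.001, 0.005]
ft_force: [0.2, 1.0, -1.1]
opening: 0.0489
```

```bash
python3 -c "
from h import *
go(.588,-.155,.180)"
```

```text
t 3.5 pos [ 0.5396 -0.0543  0.1826] rpy [-1.571e+00 -1.000e-03  5.000e-03] F [ 0.2  1.  -1.1] op 0.0489 j6 [-0.24  1.33]
SHIFT mm [  47.8    2.6 -101. ] TURN [0.0003 0.0055 0.0008]
```

Call:
play_rows:
  targets:
    - [255,17,0,-36,0,0,0]
    - [255,34,0,-70,0,0.005,0]
    - [255,44,0,-92,0,0.005,0]
    - [255,47.8,0,-101,0,0.005,0]
    - [255,47.8,0,-101,0,0.005,0]

```text
clock: 3.92
ee_pos: [0.5879, -0.1547, 0.1819]
tool_rot: [-1.571, -0.0, -0.002]
ft_force: [-0.9, 0.6, -1.5]
opening: 0.0488
```

```bash
python3 -c "
from h import *
go(.588,-.155,.080)
cv2.imwrite('pics/t3.png',capture('top')[:,:,::-1])
w=capture('side');cv2.imwrite('pics/s3.png',w[:,:,::-1])
a=cv2.imread('pics/t3.png')[130:280,180:420];b=cv2.imread('pics/s3.png')[110:260,90:330]
cv2.imwrite('pics/c3.png',cv2.resize(np.vstack([a,b]),None,fx=2,fy=2,interpolation=cv2.INTER_CUBIC))
"
```

```text
t 3.92 pos [ 0.5879 -0.1547  0.1819] rpy [-1.571 -0.    -0.002] F [-0.9  0.6 -1.5] op 0.0488 j6 [-0.38  1.19]
SHIFT mm [ 1.000e-01  1.019e+02 -3.000e-01] TURN [ 0.0003 -0.0015  0.0001]
```

View pics/c3.png

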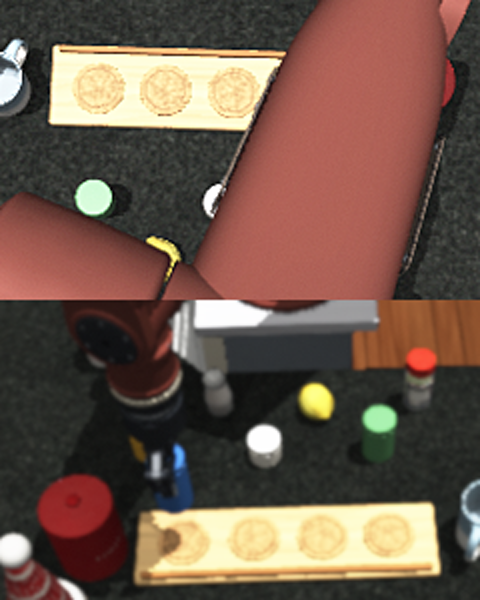

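Call:
play_rows:
  targets:
    - [255,0,25,0,0,0,0]
    - [255,0,55,0,0,0,0]
    - [255,0,80,0,0,0,0]
    - [255,0,96,0,0,0,0]
    - [255,0,103,0,0,0,0]

```text
clock: 4.43
ee_pos: [0.5854, -0.1501, 0.0771]
tool_rot: [-1.569, 0.004, 0.003]
ft_force: [-0.7, -0.1, -0.8]
opening: 0.0489
```

Call:
play_rows:
  targets:
    - [255,0,1,0,0,0,0]
    - [255,0,2,0,0,0,0]
    - [255,0,2,0,0,0,0]

```text
clock: 4.68
ee_pos: [0.5882, -0.1523, 0.0786]
tool_rot: [-1.571, -0.002, 0.002]
ft_force: [0.1, -0.8, -1.4]
opening: 0.0487
```

Call:
play_rows:
  targets:
    - [255,0,1,-2.5,0,0,0]
    - [255,0,2,-2.5,0,0,0]
    - [255,0,3,-2.5,0,0,0]
    - [255,0,3,-2.5,0,0,0]

```text
clock: 5.02
ee_pos: [0.5882, -0.1557, 0.0759]
tool_rot: [-1.572, -0.002, 0.001]
ft_force: [-2.9, 0.5, 9.3]
opening: 0.049
```

```bash
python3 -c "
from h import *
go(.588,-.155,.076)
cv2.imwrite('pics/w4.png',capture('wrist')[:,:,::-1])"
```

```text
t 5.02 pos [ 0.5882 -0.1557  0.0759] rpy [-1.572e+00 -2.000e-03  1.000e-03] F [-2.9  0.5  9.3] op 0.049 j6 [-0.38  1.19]
SHIFT mm [-0.2 -0.1  0.7] TURN [0.0011 0.0006 0.002 ]
```

View pics/w4.png

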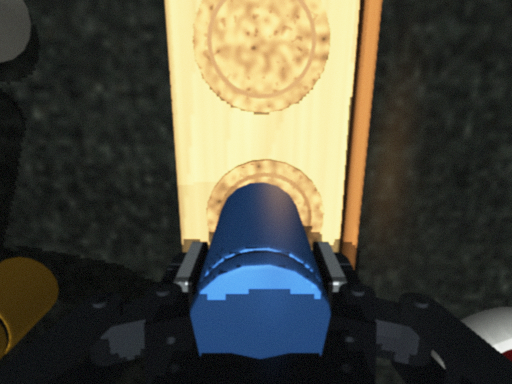

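Call:
play_rows:
  targets:
    - [180,0,0,0,0,0,0]
    - [120,0,0,0,0,0,0]
    - [60,0,0,0,0,0,0]
    - [20,0,0,0,0,0,0]
    - [0,0,0,0,0,0,0]

```text
clock: 5.48
ee_pos: [0.5876, -0.1552, 0.0745]
tool_rot: [-1.571, -0.0, 0.001]
ft_force: [-0.6, -0.2, 0.4]
opening: 0.0823
```

Call:
play_rows:
  targets:
    - [0,0,-15,0,0,0,0]
    - [0,0,-45,0,0,0,0]
    - [0,0,-80,0,0,0,0]
    - [0,0,-110,0,0,0,0]
    - [0,0,-125,0,0,0,0]

```text
clock: 5.9
ee_pos: [0.5889, -0.1556, 0.2033]
tool_rot: [-1.572, -0.004, 0.001]
ft_force: [0.4, -1.4, 0.4]
opening: 0.0853
```

```bash
python3 -c "
from h import *
go(.425,.139,.20)
im=capture('wrist');cv2.imwrite('pics/w5.png',im[:,:,::-1])
ce,st,_=comp(lidm(im,'blue'),260,300);print(ce,st,wplane(*ce,.126))
s=capture('side');cv2.imwrite('pics/s5.png',s[:,:,::-1])
ce,st,_=comp(lidm(s,'blue'),182,200);print(ce,st,onplane('side',*ce,.126))
"
```

```text
t 5.9 pos [ 0.5889 -0.1556  0.2033] rpy [-1.572e+00 -4.000e-03  1.000e-03] F [ 0.4 -1.4  0.4] op 0.0853 j6 [-0.38  1.19]
SHIFT mm [-163.6    2.1  294.8] TURN [0.0017 0.001  0.0043]
[257.92029412 204.02029412] [ 224  173   69   63 3400] [ 0.58789945 -0.15585502  0.126     ]
[177.125 211.13 ] [168 203  18  16 200] [ 0.5904707  -0.15492974  0.126     ]
```

View pics/w5.png

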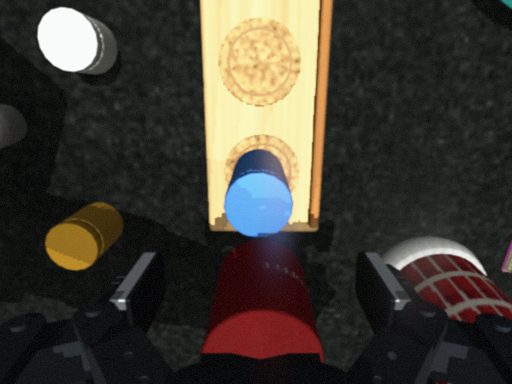

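Call:
play_rows:
  targets:
    - [0,-15,0,25,0,0,0]
    - [0,-34,0,60,0,0,0]
    - [0,-53,0,96,0,0,0]
    - [0,-72,0,131,0,0,0]
    - [0,-91,0,165,0,0,0]

```text
clock: 6.42
ee_pos: [0.4945, 0.0113, 0.1981]
tool_rot: [-1.57, 0.002, 0.001]
ft_force: [0.2, 0.4, 0.1]
opening: 0.0855
```

Call:
play_rows:
  targets:
    - [0,-19,10,34,0,0,0]
    - [0,-38,20,68,0,0,0]
    - [0,-57,30,102,0,0,0]
    - [0,-70,35,125,0,0,0]
    - [0,-73,40,130,0,0,0]

```text
clock: 6.83
ee_pos: [0.4197, 0.1424, 0.1579]
tool_rot: [-1.57, 0.003, 0.004]
ft_force: [-0.2, 0.4, 0.8]
opening: 0.0853
```

```bash
python3 -c "
from h import *
im=cv2.imread('pics/w5.png')[:,:,::-1].copy()
go(.426,.139,.032)
im=capture('wrist');cv2.imwrite('pics/w6.png',im[:,:,::-1])
print(cv2.cvtColor(im,cv2.COLOR_RGB2HSV)[180:220:8,260].tolist())
ce,st,_=comp(lidm(im,'green'),260,200);print(ce,st,wplane(*ce,.084))
"
```

```text
t 6.83 pos [0.4197 0.1424 0.1579] rpy [-1.57   0.003  0.004] F [-0.2  0.4  0.8] op 0.0853 j6 [0.16 1.73]
SHIFT mm [  6.7 125.9  -3.5] TURN [-0.0006  0.0041 -0.0033]
[[63, 78, 238], [64, 80, 237], [64, 81, 235], [63, 92, 221], [64, 94, 222]]
[267.7099354  206.33374346] [ 234  176   68   61 3251] [0.42453168 0.14222563 0.084     ]
```

View pics/w6.png

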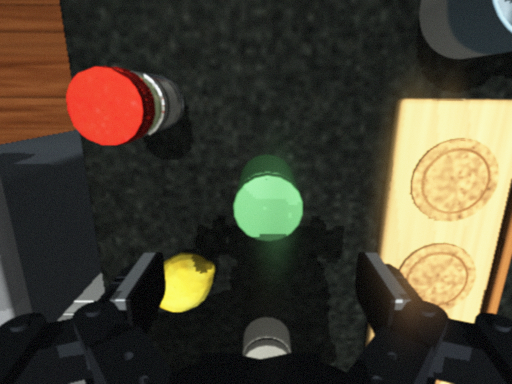

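Call:
play_rows:
  targets:
    - [0,5,30,-2,0,0,0]
    - [0,5,65,-2,0,0,0]
    - [0,5,95,-2,0,0,0]
    - [0,5,115,-2,0,0,0]
    - [0,5,122,-2,0,0,0]

```text
clock: 7.3
ee_pos: [0.4264, 0.1366, 0.0343]
tool_rot: [-1.572, 0.005, 0.0]
ft_force: [-0.5, -0.7, 0.1]
opening: 0.0857
```

Call:
play_rows:
  targets:
    - [60,0,0,0,0,0,0]
    - [120,0,0,0,0,0,0]
    - [200,0,0,0,0,0,0]
    - [255,0,0,0,0,0,0]
    - [255,0,0,0,0,0,0]

```text
clock: 7.72
ee_pos: [0.4292, 0.1377, 0.0386]
tool_rot: [-1.571, -0.002, 0.001]
ft_force: [-1.8, -1.0, 8.5]
opening: 0.0488
```

Call:
play_rows:
  targets:
    - [255,0,0,0,0,0,0]
    - [255,0,0,0,0,0,0]
    - [255,0,0,0,0,0,0]

```text
clock: 7.97
ee_pos: [0.4292, 0.1377, 0.0386]
tool_rot: [-1.571, -0.002, 0.001]
ft_force: [-1.5, -0.6, 7.6]
opening: 0.0493
```

Call:
play_rows:
  targets:
    - [255,0,-10,0,0,0,0]
    - [255,0,-40,0,0,0,0]
    - [255,0,-75,0,0,0,0]
    - [255,0,-100,0,0,0,0]
    - [255,0,-110,0,0,0,0]

```text
clock: 8.38
ee_pos: [0.4304, 0.1381, 0.1515]
tool_rot: [-1.57, -0.006, 0.001]
ft_force: [0.8, -0.0, -2.2]
opening: 0.049
```

```bash
python3 -c "
from h import *
go(.587,-.052,.15)
im=capture('wrist');cv2.imwrite('pics/w7.png',im[:,:,::-1])
s=capture('side');cv2.imwrite('pics/s7.png',s[:,:,::-1])
"
```

```text
t 8.38 pos [0.4304 0.1381 0.1515] rpy [-1.57e+00 -6.00e-03  1.00e-03] F [ 0.8 -0.  -2.2] op 0.049 j6 [0.15 1.72]
SHIFT mm [ 156.4    2.3 -190.3] TURN [-0.001   0.0012  0.0061]
```

View pics/w7.png

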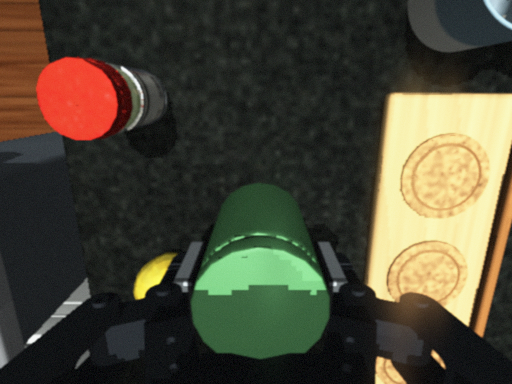

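Call:
play_rows:
  targets:
    - [255,14,0,-18,0,0,0]
    - [255,36,0,-44,0,0,0]
    - [255,60,0,-73,0,0,0]
    - [255,84,0,-102,0,0,0]
    - [255,106,0,-130,0,0,0]

```text
clock: 8.9
ee_pos: [0.535, 0.0063, 0.1464]
tool_rot: [-1.571, 0.001, 0.001]
ft_force: [0.5, -0.2, -2.7]
opening: 0.0486
```

Call:
play_rows:
  targets:
    - [255,20,0,-25,0,0,0]
    - [255,38,0,-47,0,0,0]
    - [255,48,0,-59,0,0,0]
    - [255,51,0,-63,0,0,0]
    - [255,51,0,-63,0,0,0]

```text
clock: 9.32
ee_pos: [0.5853, -0.0559, 0.146]
tool_rot: [-1.57, 0.001, -0.0]
ft_force: [-0.4, -0.4, -2.4]
opening: 0.0489
```

```bash
python3 -c "
from h import *
go(.587,-.055,.066)
im=cv2.imread('pics/w7.png');s=capture('side');
cv2.imwrite('pics/s8.png',cv2.resize(s[100:270,80:340],None,fx=2.5,fy=2.5)[:,:,::-1])
"
```

```text
t 9.32 pos [ 0.5853 -0.0559  0.146 ] rpy [-1.57e+00  1.00e-03 -0.00e+00] F [-0.4 -0.4 -2.4] op 0.0489 j6 [-0.22  1.35]
SHIFT mm [ 1.9 80.   0.9] TURN [-0.0003 -0.0004 -0.0015]
```

View pics/s8.png

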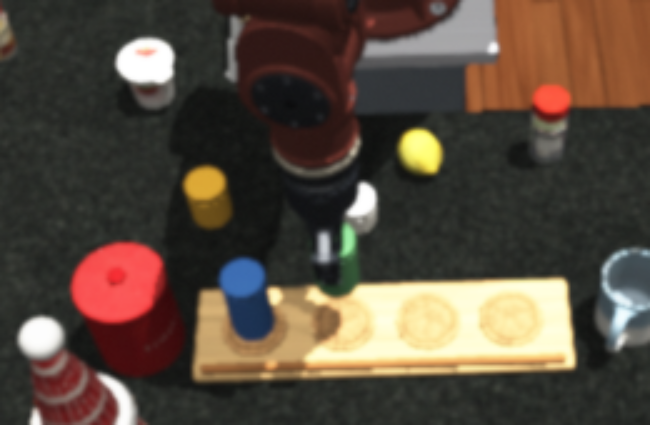

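Call:
play_rows:
  targets:
    - [255,1.5,20,1,0,0,0]
    - [255,1.5,45,1,0,0,0]
    - [255,1.5,65,1,0,0,0]
    - [255,1.5,76,1,0,0,0]
    - [255,1.5,82,1,0,0,0]

```text
clock: 9.78
ee_pos: [0.5851, -0.0528, 0.0637]
tool_rot: [-1.57, 0.003, 0.002]
ft_force: [0.2, -0.4, -1.4]
opening: 0.0494
```

Call:
play_rows:
  targets:
    - [255,0,1,0,0,0,0]
    - [255,0,2,0,0,0,0]
    - [255,0,3,0,0,0,0]
    - [255,0,3,0,0,0,0]

```text
clock: 10.12
ee_pos: [0.5875, -0.0542, 0.0632]
tool_rot: [-1.571, -0.002, 0.001]
ft_force: [0.5, 0.6, -2.0]
opening: 0.0488
```

Call:
play_rows:
  targets:
    - [255,0,1,0,0,0,0]
    - [255,0,2,0,0,0,0]
    - [255,0,3,0,0,0,0]
    - [255,0,3,0,0,0,0]

```text
clock: 10.45
ee_pos: [0.5873, -0.0543, 0.0607]
tool_rot: [-1.571, -0.001, 0.001]
ft_force: [-3.8, 1.1, 9.4]
opening: 0.0491
```

Call:
play_rows:
  targets:
    - [180,0,0,0,0,0,0]
    - [120,0,0,0,0,0,0]
    - [60,0,0,0,0,0,0]
    - [20,0,0,0,0,0,0]
    - [0,0,0,0,0,0,0]

```text
clock: 10.87
ee_pos: [0.5871, -0.0542, 0.0594]
tool_rot: [-1.571, -0.0, 0.001]
ft_force: [-0.3, -0.2, -0.1]
opening: 0.0828
```

Call:
play_rows:
  targets:
    - [0,0,-15,0,0,0,0]
    - [0,0,-45,0,0,0,0]
    - [0,0,-80,0,0,0,0]
    - [0,0,-115,0,0,0,0]
    - [0,0,-135,0,0,0,0]

```text
clock: 11.28
ee_pos: [0.5881, -0.0543, 0.1981]
tool_rot: [-1.572, -0.004, 0.001]
ft_force: [0.8, 0.7, -0.3]
opening: 0.0857
```

```bash
python3 -c "
from h import *
go(.410,-.220,.14)
im=capture('wrist');cv2.imwrite('pics/w9.png',im[:,:,::-1])
ce,st,_=comp(lidm(im,'green'),260,200);print(ce,st,wplane(*ce,.106))
s=capture('side')
for n,p,z in (('green',(217,215),.106),('blue',(177,211),.126)):
  ce,st,_=comp(lidm(s,n),*p);print(ce,st,onplane('side',*ce,z))
"
```

```text
t 11.28 pos [ 0.5881 -0.0543  0.1981] rpy [-1.572e+00 -4.000e-03  1.000e-03] F [ 0.8  0.7 -0.3] op 0.0857 j6 [-0.22  1.35]
SHIFT mm [-178.5   57.5 -165.4] TURN [0.0008 0.001  0.0038]
[258.18681683 193.29612454] [ 227  163   63   62 3019] [ 0.58811688 -0.05132961  0.106     ]
[215.453125   213.42708333] [207 206  18  15 192] [ 0.58987565 -0.05110929  0.106     ]Traceback (most recent call last):
  File "<string>", line 8, in <module>
    ce,st,_=comp(lidm(s,n),*p);print(ce,st,onplane('side',*ce,z))
            ~~~~^^^^^^^^^^^^^^
  File "h.py", line 21, in comp
    i=min(best,key=lambda i:np.hypot(*(ce[i]-[u,v]))); return ce[i],st[i],(l==i)
ValueError: min() iterable argument is empty
```

View pics/w9.png

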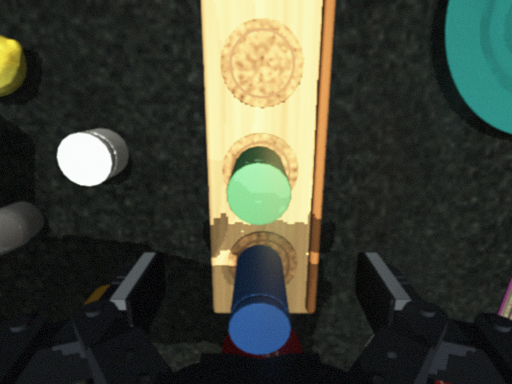

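Call:
play_rows:
  targets:
    - [0,-18,0,-17,0,0,0]
    - [0,-45,0,-42,0,0,0]
    - [0,-72,0,-67,0,0,0]
    - [0,-99,0,-92,0,0,0]
    - [0,-124,0,-115,0,0,0]

```text
clock: 11.8
ee_pos: [0.4611, -0.1698, 0.1934]
tool_rot: [-1.57, 0.001, 0.001]
ft_force: [0.3, -0.9, 0.5]
opening: 0.0855
```

Call:
play_rows:
  targets:
    - [0,-25,10,-23,0,0,0]
    - [0,-45,25,-42,0,0,0]
    - [0,-55,45,-50,0,0,0]
    - [0,-55,55,-51,0,0,0]
    - [0,-55,55,-51,0,0,0]

```text
clock: 12.22
ee_pos: [0.4058, -0.2198, 0.1368]
tool_rot: [-1.568, 0.003, -0.001]
ft_force: [-0.1, 0.3, 0.0]
opening: 0.0855
```

```bash
python3 -c "
from h import *
go(.411,-.220,.022)
im=capture('wrist');cv2.imwrite('pics/w10.png',im[:,:,::-1])
print(cv2.cvtColor(im,cv2.COLOR_RGB2HSV)[180:230:8,260].tolist())
ce,st,_=comp(lidm(im,'yellow'),260,200);print(ce,st,wplane(*ce,.064))
"
```

```text
t 12.22 pos [ 0.4058 -0.2198  0.1368] rpy [-1.568e+00  3.000e-03 -1.000e-03] F [-0.1  0.3  0. ] op 0.0855 j6 [-0.65  0.92]
SHIFT mm [  5.6 114.8  -0.5] TURN [-0.0027 -0.001  -0.0035]
[[30, 150, 251], [30, 152, 251], [30, 154, 251], [28, 165, 251], [28, 165, 251], [28, 169, 250], [28, 171, 250]]
[266.49730496 204.33588652] [ 232  172   70   64 3525] [ 0.41045404 -0.21800052  0.064     ]
```

View pics/w10.png

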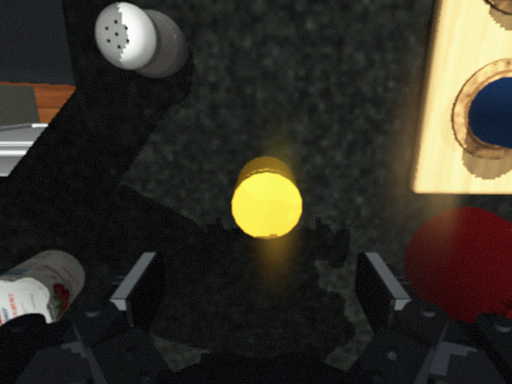

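Call:
play_rows:
  targets:
    - [0,4,30,1,0,0,0]
    - [0,4,62,1,0,0,0]
    - [0,4,90,1,0,0,0]
    - [0,4,106,1,0,0,0]
    - [0,4,112,1,0,0,0]

```text
clock: 12.68
ee_pos: [0.4114, -0.218, 0.0255]
tool_rot: [-1.569, 0.002, 0.002]
ft_force: [-0.3, 0.1, -0.4]
opening: 0.0855
```

Call:
play_rows:
  targets:
    - [60,0,0,0,0,0,0]
    - [120,0,0,0,0,0,0]
    - [200,0,0,0,0,0,0]
    - [255,0,0,0,0,0,0]
    - [255,0,0,0,0,0,0]

```text
clock: 13.1
ee_pos: [0.413, -0.2198, 0.0288]
tool_rot: [-1.572, -0.002, 0.001]
ft_force: [-1.0, 1.1, 7.9]
opening: 0.0492
```

Call:
play_rows:
  targets:
    - [255,0,0,0,0,0,0]
    - [255,0,0,0,0,0,0]
    - [255,0,0,0,0,0,0]

```text
clock: 13.35
ee_pos: [0.413, -0.2198, 0.0287]
tool_rot: [-1.572, -0.002, 0.001]
ft_force: [-1.8, 1.1, 7.3]
opening: 0.0489
```

Call:
play_rows:
  targets:
    - [255,0,-10,0,0,0,0]
    - [255,0,-40,0,0,0,0]
    - [255,0,-80,0,0,0,0]
    - [255,0,-120,0,0,0,0]
    - [255,0,-150,0,0,0,0]

```text
clock: 13.77
ee_pos: [0.4126, -0.2197, 0.1812]
tool_rot: [-1.573, -0.003, 0.001]
ft_force: [1.1, -1.5, -3.0]
opening: 0.0488
```

```bash
python3 -c "
from h import *
go(.587,.045,.18)
im=capture('wrist');cv2.imwrite('pics/w11.png',im[:,:,::-1])
"
```

```text
t 13.77 pos [ 0.4126 -0.2197  0.1812] rpy [-1.573e+00 -3.000e-03  1.000e-03] F [ 1.1 -1.5 -3. ] op 0.0488 j6 [-0.65  0.92]
SHIFT mm [174.6   1.2 264.5] TURN [0.0021 0.001  0.0028]
```

View pics/w11.png

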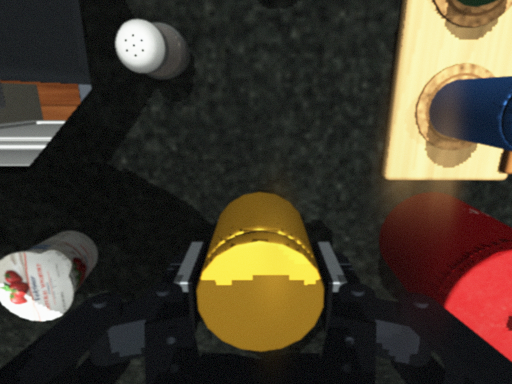

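Call:
play_rows:
  targets:
    - [255,10,0,17,0,0,0]
    - [255,26,0,45,0,0,0]
    - [255,44,0,75,0,0,0]
    - [255,62,0,105,0,0,0]
    - [255,80,0,135,0,0,0]

```text
clock: 14.23
ee_pos: [0.4927, -0.0828, 0.178]
tool_rot: [-1.571, -0.001, 0.0]
ft_force: [0.7, -0.6, -2.3]
opening: 0.049
```

Call:
play_rows:
  targets:
    - [255,20,0,30,0,0,0]
    - [255,45,0,65,0,0,0]
    - [255,72,0,100,0,0,0]
    - [255,88,0,121,0,0,0]
    - [255,94,0,128,0,0,0]

```text
clock: 14.65
ee_pos: [0.5881, 0.0478, 0.1776]
tool_rot: [-1.57, -0.002, 0.004]
ft_force: [-1.3, -0.6, -1.6]
opening: 0.0488
```

Call:
play_rows:
  targets:
    - [255,0,20,0,0,0,0]
    - [255,0,45,0,0,0,0]
    - [255,0,70,0,0,0,0]
    - [255,0,90,0,0,0,0]
    - [255,0,95,0,0,0,0]

```text
clock: 15.07
ee_pos: [0.5835, 0.0437, 0.0795]
tool_rot: [-1.571, 0.004, 0.001]
ft_force: [-2.2, 0.1, -1.8]
opening: 0.0485
```

```bash
python3 -c "
from h import *
go(.587,.044,.051)
im=capture('wrist');cv2.imwrite('pics/w12.png',im[:,:,::-1])
"
```

```text
t 15.07 pos [0.5835 0.0437 0.0795] rpy [-1.571e+00  4.000e-03  1.000e-03] F [-2.2  0.1 -1.8] op 0.0485 j6 [-0.05  1.52]
SHIFT mm [ 3.6 28.5  0.3] TURN [-0.0001  0.0008 -0.0045]
```

View pics/w12.png

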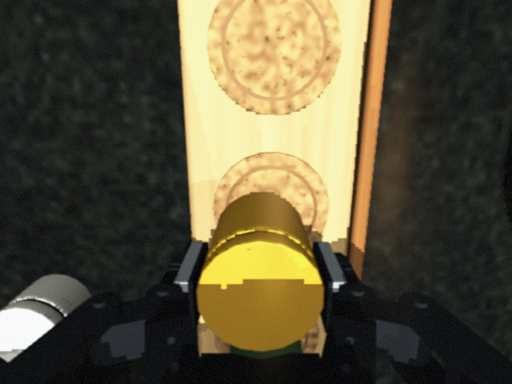

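Call:
play_rows:
  targets:
    - [255,1.5,12,0,0,0,0]
    - [255,1.5,20,0,0,0,0]
    - [255,1.5,24,0,0,0,0]
    - [255,1.5,26,0,0,0,0]
    - [255,1.5,26,0,0,0,0]

```text
clock: 15.53
ee_pos: [0.5873, 0.0439, 0.0562]
tool_rot: [-1.571, 0.0, 0.001]
ft_force: [0.3, -0.3, -1.3]
opening: 0.0486
```

Call:
play_rows:
  targets:
    - [255,0,1,0,0,0,0]
    - [255,0,2,0,0,0,0]
    - [255,0,3,0,0,0,0]
    - [255,0,3,0,0,0,0]

```text
clock: 15.87
ee_pos: [0.5873, 0.0439, 0.0534]
tool_rot: [-1.571, -0.0, 0.001]
ft_force: [-0.1, 0.3, -2.1]
opening: 0.0491
```

Call:
play_rows:
  targets:
    - [255,0,1,0,0,0,0]
    - [255,0,2,0,0,0,0]
    - [255,0,3,0,0,0,0]
    - [255,0,3,0,0,0,0]

```text
clock: 16.2
ee_pos: [0.5874, 0.0439, 0.0508]
tool_rot: [-1.571, -0.0, 0.001]
ft_force: [-1.9, -0.5, 5.0]
opening: 0.0488
```

Call:
play_rows:
  targets:
    - [180,0,0,0,0,0,0]
    - [120,0,0,0,0,0,0]
    - [60,0,0,0,0,0,0]
    - [20,0,0,0,0,0,0]
    - [0,0,0,0,0,0,0]

```text
clock: 16.62
ee_pos: [0.5874, 0.0439, 0.0503]
tool_rot: [-1.571, -0.0, 0.001]
ft_force: [-0.9, -0.3, 0.3]
opening: 0.0824
```

Call:
play_rows:
  targets:
    - [0,0,-15,0,0,0,0]
    - [0,0,-45,0,0,0,0]
    - [0,0,-80,0,0,0,0]
    - [0,0,-115,0,0,0,0]
    - [0,0,-135,0,0,0,0]

```text
clock: 17.03
ee_pos: [0.5885, 0.0439, 0.1891]
tool_rot: [-1.571, -0.004, 0.001]
ft_force: [1.0, 0.2, 0.3]
opening: 0.0853
```

```bash
python3 -c "
from h import *
go(.426,-.0375,.12)
im=capture('wrist');cv2.imwrite('pics/w13.png',im[:,:,::-1])
ce,st,_=comp(lidm(im,'yellow'),260,200);print(ce,st,wplane(*ce,.086))
"
```

```text
t 17.03 pos [0.5885 0.0439 0.1891] rpy [-1.571e+00 -4.000e-03  1.000e-03] F [1.  0.2 0.3] op 0.0853 j6 [-0.05  1.52]
SHIFT mm [-162.9   68.5  -81.2] TURN [0.0002 0.001  0.004 ]
[218.17307692 265.73076923] [212 253  14  23 208] [ 0.55438761 -0.02090493  0.086     ]
```

View pics/w13.png

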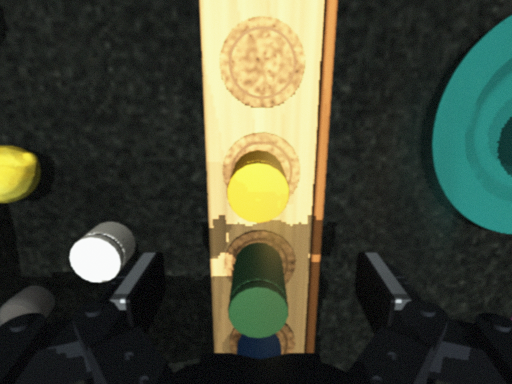

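Call:
play_rows:
  targets:
    - [0,-20,0,-10,0,0,0]
    - [0,-50,0,-25,0,0,0]
    - [0,-82,0,-41,0,0,0]
    - [0,-114,5,-57,0,0,0]
    - [0,-140,15,-70,0,0,0]

```text
clock: 17.5
ee_pos: [0.4457, -0.0269, 0.1705]
tool_rot: [-1.571, -0.001, 0.001]
ft_force: [1.1, -0.9, 0.8]
opening: 0.0856
```

Call:
play_rows:
  targets:
    - [0,-15,15,-7,0,0,0]
    - [0,-21,35,-11,0,0,0]
    - [0,-21,45,-11,0,0,0]
    - [0,-21,45,-11,0,0,0]

```text
clock: 17.83
ee_pos: [0.4246, -0.0372, 0.1236]
tool_rot: [-1.57, 0.003, 0.0]
ft_force: [-0.8, 0.8, -0.5]
opening: 0.0852
```

```bash
python3 -c "
from h import *
go(.426,-.0375,.010)
im=capture('wrist');cv2.imwrite('pics/w14.png',im[:,:,::-1])
ce,st,_=comp(lidm(im,'white'),260,200);print(ce,st,wplane(*ce,.044))
y=cv2.imread('pics/w13.png')[:,:,::-1].copy()
"
```

```text
t 17.83 pos [ 0.4246 -0.0372  0.1236] rpy [-1.57   0.003  0.   ] F [-0.8  0.8 -0.5] op 0.0852 j6 [-0.26  1.31]
SHIFT mm [  1.8 113.6  -0.4] TURN [-0.0008  0.0001 -0.0029]
[263.46231591 202.13138897] [ 230  170   68   64 3463] [ 0.42711957 -0.03602698  0.044     ]
```

View pics/w14.png

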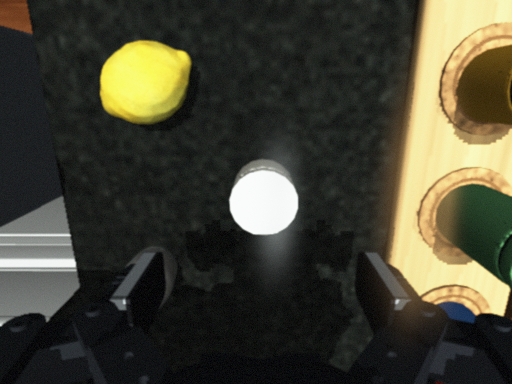

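Call:
play_rows:
  targets:
    - [0,1,30,1,0,0,0]
    - [0,1,62,1,0,0,0]
    - [0,1,90,1,0,0,0]
    - [0,1,104,1,0,0,0]
    - [0,1,110,1,0,0,0]

```text
clock: 18.3
ee_pos: [0.4269, -0.0359, 0.0139]
tool_rot: [-1.57, 0.002, 0.001]
ft_force: [-0.2, -0.7, 0.5]
opening: 0.0851
```

Call:
play_rows:
  targets:
    - [60,0,0,0,0,0,0]
    - [120,0,0,0,0,0,0]
    - [200,0,0,0,0,0,0]
    - [255,0,0,0,0,0,0]
    - [255,0,0,0,0,0,0]

```text
clock: 18.72
ee_pos: [0.4285, -0.0365, 0.0168]
tool_rot: [-1.571, -0.002, 0.001]
ft_force: [-1.2, 0.0, 5.2]
opening: 0.049
```

Call:
play_rows:
  targets:
    - [255,0,0,0,0,0,0]
    - [255,0,0,0,0,0,0]
    - [255,0,0,0,0,0,0]

```text
clock: 18.97
ee_pos: [0.4285, -0.0365, 0.0168]
tool_rot: [-1.571, -0.002, 0.001]
ft_force: [-0.8, 0.4, 5.3]
opening: 0.0488
```

Call:
play_rows:
  targets:
    - [255,0,-10,0,0,0,0]
    - [255,0,-40,0,0,0,0]
    - [255,0,-80,0,0,0,0]
    - [255,0,-115,0,0,0,0]
    - [255,0,-140,0,0,0,0]

```text
clock: 19.38
ee_pos: [0.4284, -0.0365, 0.1594]
tool_rot: [-1.572, -0.004, 0.001]
ft_force: [1.7, -0.5, -1.6]
opening: 0.0489
```

```bash
python3 -c "
from h import *
go(.588,.143,.155)
im=capture('wrist');cv2.imwrite('pics/w15.png',im[:,:,::-1])
"
```

```text
t 19.38 pos [ 0.4284 -0.0365  0.1594] rpy [-1.572e+00 -4.000e-03  1.000e-03] F [ 1.7 -0.5 -1.6] op 0.0489 j6 [-0.26  1.31]
SHIFT mm [159.7   4.9 179.3] TURN [0.0011 0.0011 0.0042]
```

View pics/w15.png

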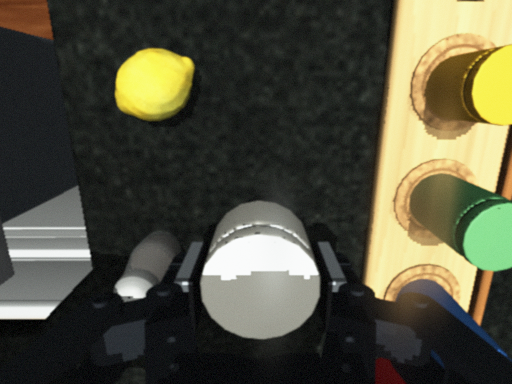

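Call:
play_rows:
  targets:
    - [255,14,0,15,0,0,0]
    - [255,36,0,40,0,0,0]
    - [255,60,0,67,0,0,0]
    - [255,84,0,94,0,0,0]
    - [255,106,0,119,0,0,0]

```text
clock: 19.85
ee_pos: [0.5347, 0.0845, 0.1563]
tool_rot: [-1.571, -0.002, 0.001]
ft_force: [0.5, -0.9, -2.3]
opening: 0.0486
```

Call:
play_rows:
  targets:
    - [255,22,0,24,0,0,0]
    - [255,40,0,45,0,0,0]
    - [255,50,0,57,0,0,0]
    - [255,53,0,60,0,0,0]
    - [255,53,0,60,0,0,0]

```text
clock: 20.27
ee_pos: [0.5866, 0.1436, 0.1555]
tool_rot: [-1.571, -0.001, 0.002]
ft_force: [-0.4, -1.3, -2.6]
opening: 0.0489
```

Call:
play_rows:
  targets:
    - [255,0,20,0,0,0,0]
    - [255,0,45,0,0,0,0]
    - [255,0,68,0,0,0,0]
    - [255,0,82,0,0,0,0]
    - [255,0,86,0,0,0,0]

```text
clock: 20.68
ee_pos: [0.5837, 0.1416, 0.0673]
tool_rot: [-1.572, 0.004, -0.0]
ft_force: [-1.0, -0.4, -2.0]
opening: 0.0489
```

```bash
python3 -c "
from h import *
go(.588,.143,.041)
im=capture('wrist');cv2.imwrite('pics/w16.png',im[:,:,::-1])
"
```

```text
t 20.68 pos [0.5837 0.1416 0.0673] rpy [-1.572  0.004 -0.   ] F [-1.  -0.4 -2. ] op 0.0489 j6 [0.12 1.69]
SHIFT mm [ 4.4 26.3  1.5] TURN [ 0.0008 -0.0001 -0.004 ]
```

View pics/w16.png

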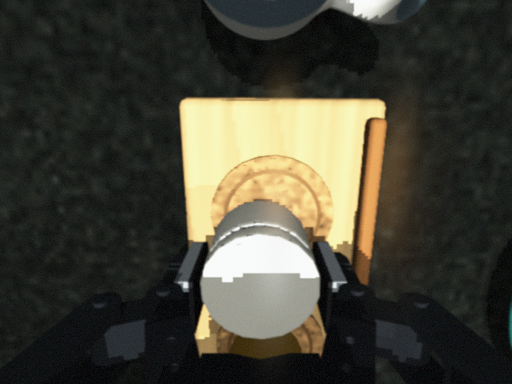

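Call:
play_rows:
  targets:
    - [255,2,12,0,0,0,0]
    - [255,2,19,0,0,0,0]
    - [255,2,23,0,0,0,0]
    - [255,2,25,0,0,0,0]
    - [255,2,25,0,0,0,0]

```text
clock: 21.15
ee_pos: [0.588, 0.1429, 0.0441]
tool_rot: [-1.571, 0.0, 0.001]
ft_force: [0.6, -0.2, -1.6]
opening: 0.0487
```

Call:
play_rows:
  targets:
    - [255,0,1,0,0,0,0]
    - [255,0,2,0,0,0,0]
    - [255,0,3,0,0,0,0]
    - [255,0,3,0,0,0,0]

```text
clock: 21.48
ee_pos: [0.5882, 0.1429, 0.0413]
tool_rot: [-1.571, -0.0, 0.001]
ft_force: [0.0, 0.1, -1.8]
opening: 0.0487
```

Call:
play_rows:
  targets:
    - [255,0,1,0,0,0,0]
    - [255,0,2,0,0,0,0]
    - [255,0,3,0,0,0,0]
    - [255,0,3,0,0,0,0]

```text
clock: 21.82
ee_pos: [0.5883, 0.1429, 0.0388]
tool_rot: [-1.571, -0.0, 0.001]
ft_force: [-1.9, 0.7, 4.4]
opening: 0.0488
```

Call:
play_rows:
  targets:
    - [180,0,0,0,0,0,0]
    - [120,0,0,0,0,0,0]
    - [60,0,0,0,0,0,0]
    - [50,0,0,0,0,0,0]
    - [50,0,0,0,0,0,0]

```text
clock: 22.23
ee_pos: [0.5883, 0.1429, 0.0383]
tool_rot: [-1.571, -0.0, 0.001]
ft_force: [-0.2, -0.2, 1.0]
opening: 0.0688
```

Call:
play_rows:
  targets:
    - [50,0,-15,0,0,0,0]
    - [50,0,-45,0,0,0,0]
    - [50,0,-80,0,0,0,0]
    - [50,0,-115,0,0,0,0]
    - [50,0,-145,0,0,0,0]

```text
clock: 22.65
ee_pos: [0.5884, 0.1429, 0.1856]
tool_rot: [-1.571, -0.001, 0.001]
ft_force: [1.0, 0.1, 0.5]
opening: 0.0687
```

```bash
python3 -c "
from h import *
go(.42,.30,.19)
im=capture('wrist');cv2.imwrite('pics/w17.png',im[:,:,::-1])
ce,st,_=comp(lidm(im,'white'),260,200);print(ce,st,wplane(*ce,.066))
"
```

```text
t 22.65 pos [0.5884 0.1429 0.1856] rpy [-1.571e+00 -1.000e-03  1.000e-03] F [1.  0.1 0.5] op 0.0687 j6 [0.12 1.69]
SHIFT mm [-168.2   -4.6  157.2] TURN [-0.0001  0.001   0.0011]
[259.6086791  187.94937191] [ 231  159   58   58 2627] [0.59108462 0.14241794 0.066     ]
```

View pics/w17.png

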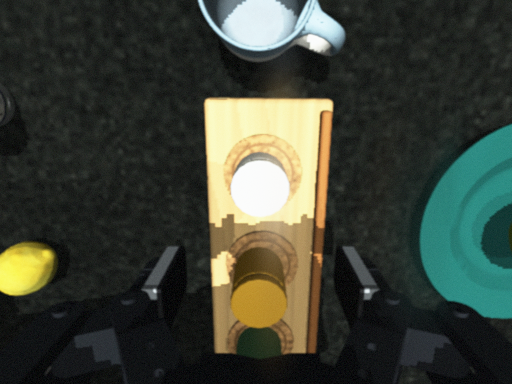

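Now I'll back the arm out towards the left and the robot so the top view is clear.

Call:
play_rows:
  targets:
    - [50,-30,0,15,0,0,0]
    - [50,-62,0,35,0,0,0]
    - [50,-94,0,55,0,0,0]
    - [50,-125,0,80,0,0,0]
    - [50,-150,0,105,0,0,0]

```text
clock: 23.12
ee_pos: [0.4358, 0.2482, 0.1831]
tool_rot: [-1.571, 0.001, 0.0]
ft_force: [-0.1, 0.8, -0.4]
opening: 0.0685
```

Call:
play_rows:
  targets:
    - [50,-10,0,32,0,0,0]
    - [50,-20,0,64,0,0,0]
    - [50,-30,0,96,0,0,0]
    - [50,-40,0,128,0,0,0]
    - [50,-50,0,150,0,0,0]

```text
clock: 23.53
ee_pos: [0.3872, 0.4002, 0.1831]
tool_rot: [-1.57, -0.0, 0.002]
ft_force: [-0.3, -0.3, -0.4]
opening: 0.0689
```

```bash
python3 -c "
from h import *
s=sense();print(s['clock'],s['ee_pos'],s['ft_force'])
t=capture('top');d=capture('side')
cv2.imwrite('pics/t18.png',t[:,:,::-1]);cv2.imwrite('pics/s18.png',d[:,:,::-1])
a=t[130:280,140:420];b=d[120:260,90:370]
cv2.imwrite('pics/c18.png',cv2.resize(np.vstack([a,b]),None,fx=2,fy=2,interpolation=cv2.INTER_CUBIC)[:,:,::-1])
c={'white':1,'yellow':2,'green':3,'blue':4}
for n,k in c.items():
  z=.022+H[n]
  for cam,im in(('top',t),('side',d)):
    C=camera_model(cam);p=rot(C['rotation']).T@(np.array([*CO[k],z])-C['position']);u=C['fx']*p[0]/p[2]+C['cx'];v=C['fy']*p[1]/p[2]+C['cy']
    ce,st,_=comp(lidm(im,n),u,v);q=onplane(cam,*ce,z);print(n,cam,ce.round(1),st,q.round(4),'err mm',((q[:2]-CO[k])*1e3).round(1))
"
```

```text
23.5333 [0.38716747 0.40023959 0.18310434] [-0.25371622 -0.30722299 -0.37763795]
white top [228.3 171.2] [220 163  18  17 238] [0.5858 0.1417 0.066 ] err mm [-2.2 -1.3]
white side [283.8 218.1] [275 211  19  16 231] [0.5891 0.1419 0.066 ] err mm [ 1.1 -1.1]
yellow top [274.9 175.7] [ 205  153  150   43 2992] [0.5718 0.0101 0.086 ] err mm [-15.2 -34.9]
yellow side [237.8 229.1] [ 158  208  151   42 2329] [0.6312 0.0098 0.086 ] err mm [ 44.2 -35.2]
green top [298.  170.3] [290 162  17  17 231] [ 0.5845 -0.0522  0.106 ] err mm [-1.5  1.8]
green side [215.2 213.1] [207 206  18  15 204] [ 0.5887 -0.0517  0.106 ] err mm [2.7 2.3]
blue top [337.6 169.4] [329 161  18  18 251] [ 0.5852 -0.157   0.126 ] err mm [-2.8  0. ]
blue side [176.4 210.7] [168 203  18  16 229] [ 0.5888 -0.157   0.126 ] err mm [ 0.8 -0. ]
```

View pics/c18.png

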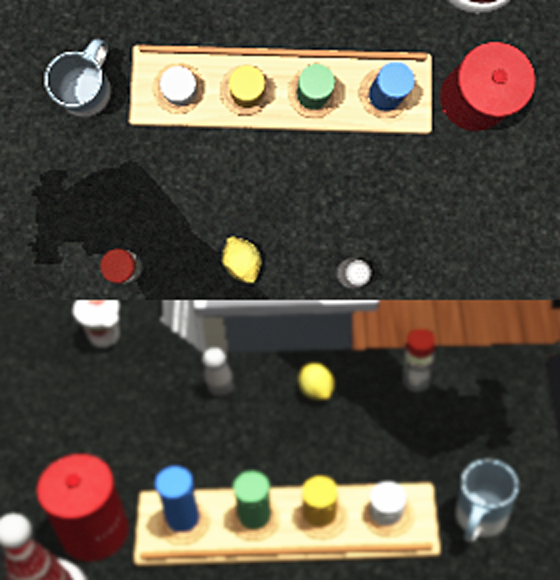

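The final picture shows all four cans upright, in order, each on its own coaster. The yellow mask merged with the board, so I'll redo that one with a saturation threshold.

```bash
python3 -c "
from h import *
for cam,f,p in(('top','pics/t18.png',(263,172)),('side','pics/s18.png',(250,215))):
  hsv=cv2.cvtColor(cv2.imread(f),cv2.COLOR_BGR2HSV);m=cv2.inRange(hsv,(24,130,200),(35,255,255))
  ce,st,_=comp(m,*p);q=onplane(cam,*ce,.086);print(cam,ce,st,q.round(4),((q[:2]-CO[2])*1e3).round(1))
"
```

```text
top [260.         258.59398496] [252 249  17  22 133] [0.3429 0.0452 0.086 ] [-2.441e+02  2.000e-01]
side [249.53773585 215.57075472] [241 208  17  16 212] [0.5886 0.0438 0.086 ] [ 1.6 -1.2]
```

```bash
python3 -c "
from h import *
print(onplane('top',263.3,172.3,.086))
print(r.hand_in())"
```

```text
[0.58068833 0.04252094 0.086     ]
the job is handed in; nothing more can be done
None
```

The red tin stood at the right end, so I placed blue on coaster 4, green on 3, yellow on 2 and white on 1, and handed the job in at about 24 s on the robot's clock. No canister tipped. The highest wrist force reported after a move was about 9.4 N, and the arm ended clear of everything.

**Final position checks:** The last top and side pictures show all four upright, each on its own coaster.
- **White, green and blue:** measured within about 4 mm of their coaster centres in both views.
- **Yellow:** the side view put it about 2 mm off centre. In the top view its colour mask failed, first merging with the board and then picking up the lemon. A position read by eye there gave about 7 mm off, still inside the 14 mm limit.

**Disagreements:** The top and side cameras differ by about 3–4 mm in x throughout. The coaster centres came from the top view only, because their mask failed in the side view.

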